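Demagnetise the ring mandrel

ROBOT

A 6-joint arm with a two-finger parallel gripper is mounted at the origin on the work surface. World frame = base frame: x ahead of the robot, y to its left, z up, the work surface at z = 0. Lengths are in m, angles in rad, forces in N, time in s.
With the tool pointing down it reaches from about 0.35 to 0.775 m from the base axis. Payload 7.3 kg.
Tool frame: the origin (TCP) lies between the finger pads; the fingertips stand 14 mm ahead of it and the grasp point (between the pads) lies 5 mm behind it; z points along the fingers, y is the line along which they close (so a half turn about z gives the same grasp; the last joint's range is limited). The gripper opens to 92 mm and grips with 3 to 60 N. Pads are 19 mm wide; open, the fingers measure 130 mm over their backs; the gripper's body (75 mm by 190 mm) begins 47 mm behind the grasp point.
Start: joints at [-1.278, 0.342, 1.524, -0, 1.275, -0.146], TCP at [0.223, -0.475, 0.218] pointing down, gripper open.
Joint ranges: [-2.53, 2.53], [-0.77, 2.02], [0.04, 2.7], [-1, 4.14], [0.28, 2.66], [-3.11, 3.11]. Speed limits (rad/s): [2.57, 2.57, 3.14, 3.14, 3.14, 3.14].

INTERFACE

Orientations are given as [roll, pitch, yaw] about the fixed x, y, z axes, in that order (R = Rz(yaw) Ry(pitch) Rx(roll)).
In Python, from cell import robot, eyes gives the robot as it stands. The module is installed in compiled form; this text tells all that it offers.
- The arm moves only by the shell command python3 -m handwheel 'ROWS' [FORCE]. ROWS is JSON, one flat list of numbers, 5 for each row, row after row: the shift along the world's x, y, z in mm, then the turn about the world's z in rad, then the opening, from 0 (shut) to 1 (fully open). In form: [x, y, z, spin, jaw, x, y, z, spin, jaw, ...]. A call has 1 to 8 rows; each row shifts and turns the commanded pose from where the row before left it; what a row does not reach is not made up. A row lasts 1/10 s, in which the tool goes at most 50 mm and 8.59 degrees, less where a joint would pass 70% of its speed; a pose out of reach is approached as far as the arm can. A call with a gripper value outside its range is refused whole. The fingers move at their own pace and stop on an object; FORCE is the grip in N (left out, the last holds). Time passes only in rows, so rows that do not move let the fingers close. It gives the time, the measured TCP pose, the force, the opening and the grip force at its end, in the units of the state.
- robot.observe(): the state, without advancing time (a new reading comes with each control period).
- eyes.read_camera(name): name is "scene" or "top"; returns (picture, depth): 384x512x3 uint8, blue, green, red; 384x512 float32, m along the optical axis (not along the pixel's ray), 0 where there is no reading.
- eyes.calibration(name): a dict with "fx", "fy", "cx", "cy" (pixels), "world_to_cam" (4x4, takes a point from world to camera coordinates). Camera axes: x right, y down, z forward; pixel columns grow to the right and rows downward; lengths in m; the calibration is good to about 2 mm. A picture is of the moment at which its call begins. calibration takes no time and is no camera call.
- robot.hand_in(): hands the job in; it is judged then, once.
The state is a dict: "time": time; "qpos": joint angles; "qvel": joint speeds; "joint_efforts": joint torques, N m; "tool_pos": TCP position; "tool_rot": TCP orientation; "contact_force": force on the tool from outside, world axes, zero at the start; "torque": the same for the moment, N m; "opening": finger opening in m; "grip_force": force on a finger pad.
Only numpy, scipy, OpenCV 4.12 (cv2) and the standard library are available. Lean on these libraries where they do the work, as an engineer would, in place of code of your own. Each camera call takes 0.05 s, during which the arm holds its last target. There are 200 camera calls.

TASK

Pull the tapered ring mandrel out of its tin and stand it upright, handle end down, on the floor of the demagnetiser's round well without dropping it, and let go. Then work the spring switch on the sloping console: press the knob fully in (do not force the twist before that), twist it clockwise right to its stop, hold it there for at least one second, and let it go so that it springs fully back. Leave the file in its tin, and do not push the jar or the wood offcut about.

Things in the scene. Friction and masses are not known exactly. Their poses are not given: they have to be found in the camera images.
- machine: bench demagnetiser fixed to the bench, grey, 200 mm deep (x), 300 mm wide (y), 133 mm high; origin under its centre, front faces the robot (-x at yaw 0). On a 20 mm base plate: a black upright drum with a round well at its -y side, and a 130 mm wide console, its face sloped 35 degrees towards the front, at its +y side
- well_floor (a point): centre of the flat floor of the well, 25 mm above the bench, at machine (10, -80, 25) mm, axes as the machine's. The well is 52 mm inside, open at the top, 70 mm deep (rim 95 mm above the bench, drum 76 mm outside)
- knob_grip (a point): on the black knob's axis, 13 mm below the top of its grip bar; moves with the knob. z points out of the sloping face along the axis, x along the bar (white line on the +x half). Bar 64 mm long, 14 thick, 26 tall, on a round skirt 72 mm across, 8 thick, whose top is 13 mm below this point; at rest the skirt's underside is 12 mm off the face
- switch (a joint): twist of the knob, rad: 0 at rest, grows clockwise seen looking at the knob; stop at 1.1. A spring (0.11 N m at rest, 0.24 at the stop) brings it back when let go. A lock blocks the twist at about 0.1 rad unless the knob is pressed in
- plunger (a joint): how far the knob is pressed in along its axis, m: 0 at rest, bottoms at 0.008; spring 5 N at rest, 10 N at the bottom. The lock frees at 0.006 to 0.007; once twisted the lock keeps the knob in, and back at rest it pops out again
- mandrel: ring mandrel, 190 mm long, standing handle down in one of the tins: dark wooden handle, 28 mm across and 60 mm long, below a plain round steel taper from 24 mm down to 16 mm across at its top. Origin at the centre of the handle's end face (underside), z along it to the thin end. About 0.28 kg
- file: flat file to be left alone, standing handle down in the other tin: light wooden handle 28 mm across, 65 mm long, flat blade 20 by 5 mm, 190 mm long in all. Origin at the handle's end face, z along it
- tin_a: plain steel tin fixed to the bench that holds the mandrel, 68 mm outside, 60 mm inside, 100 mm high, floor 5 mm thick; origin under its centre
- tin_b: same tin, holding the file
- jar: closed amber jar, 60 mm across, 85 mm high, bystander; origin under its centre
- offcut: block of dark wood 100 x 65 x 30 mm, bystander; origin under its centre
Things that resemble listed ones, but are neither listed nor needed, are in the scene too. What is shaped like the mandrel but pink is not meant.

How it is judged:
On the way, in this order (a step that is already met when the one before it is completed fails the run):
1. the mandrel stands handle down on the floor of the well and is let go (horizontal distance between mandrel and well_floor below 0.018 m and z of mandrel in the frame of well_floor below 0.008 m and angle between mandrel's own z axis and vertical below 0.25 rad and contact force between mandrel and the fingers below 0.3 N), for 0.2 s.
2. with the mandrel in the well the knob is held at its stop for a second (horizontal distance between mandrel and well_floor below 0.018 m and z of mandrel in the frame of well_floor below 0.008 m and angle between mandrel's own z axis and vertical below 0.25 rad and value of joint switch above 1.03 rad), for 1 s.
At the end, for the whole second after the job is handed in: The mandrel stands at rest in the well, handle down, on the floor (end within 8 mm of it, within 18 mm of the well's axis, under 0.25 rad from upright); the knob is back at rest (twist under 0.06 rad, pressed in under 2 mm); the file still stands in its tin (horizontal distance between mandrel and well_floor below 0.018 m and z of mandrel in the frame of well_floor below 0.008 m and angle between mandrel's own z axis and vertical below 0.25 rad and value of joint switch below 0.06 rad and value of joint plunger below 0.002 m and linear speed of mandrel below 0.02 m/s and horizontal distance between file and tin_b below 0.03 m and height (world z) of file below 0.02 m); the robot touches nothing.
It fails at once if the twist is forced against the lock (driven past 0.2 rad while pressed in less than 3 mm) (value of joint switch above 0.2 rad and value of joint plunger below 0.003 m).
It fails at once if the mandrel is dropped into the well (faster than 0.7 m/s over or in it) (horizontal distance between mandrel and well_floor below 0.026 m and linear speed of mandrel above 0.7 m/s).
It fails at once if the file is lifted or knocked over (moved 40 mm) (distance of file from where it was at the start of the episode above 0.04 m).
It fails at once if the jar is pushed more than 30 mm (distance of jar from where it was at the start of the episode above 0.03 m).
It fails at once if the offcut is pushed more than 30 mm (distance of offcut from where it was at the start of the episode above 0.03 m).
It also fails if it takes over 64 s, if anything falls off the work surface, if the arm or the gripper's body presses on something with over 40 N, if the wrist force passes 120 N, or if a joint passes its speed limit or range.

## Working session

There is one attempt and no reset: what is moved stays moved. The work goes in short steps, Python scripts to look and compute and a shell command to move; the robot and the scene stay as the last step left them, time stands still between calls to the robot, and variables do not carry over. Pictures are saved under pics/ and viewed, at most 10 in all, crops included, and the job is handed in when it is done.

```bash
mkdir -p pics
python3 - <<'E'
from cell import robot, eyes
import cv2,numpy as np
for n in("scene","top"):
    p,d=eyes.read_camera(n); cv2.imwrite(f"pics/{n}0.png",p); np.savez(f"{n}0.npz",p=p,d=d)
    c=eyes.calibration(n); print(n,c["fx"],c["cx"],c["cy"],np.round(c["world_to_cam"],3).tolist(),(d>0).mean())
s=robot.observe();print(s)
E
```

```text
scene 486.7743995665198 258.5409796019994 198.36870698317847 [[-0.551, 0.834, 0.015, 0.382], [0.555, 0.38, -0.74, -0.228], [-0.624, -0.4, -0.672, 1.495], [0.0, 0.0, 0.0, 1.0]] 0.9958140055338541
top 360.91285836474157 253.21555203765493 185.5330420263639 [[0.014, -1.0, 0.014, -0.073], [-0.987, -0.016, -0.158, 0.612], [0.158, -0.012, -0.987, 0.995], [0.0, 0.0, 0.0, 1.0]] 0.9962005615234375
{'time': 0.1, 'qpos': array([-1.27795691e+00,  3.42645958e-01,  1.52486679e+00,  5.57545070e-06,
        1.27540641e+00, -1.46023896e-01]), 'qvel': array([-0.00154588, -0.00207011, -0.00198304,  0.0004827 , -0.00034467,
        0.00073718]), 'joint_efforts': array([ 1.35377450e-03, -4.32001340e+01, -2.44696140e+01,  7.19775539e-02,
        5.25939942e-02, -3.10624819e-05]), 'tool_pos': array([ 0.22298608, -0.4749038 ,  0.21733724]), 'tool_rot': array([-3.14028104e+00, -1.98289488e-04,  4.38861553e-01]), 'contact_force': array([-0.41779565, -0.27506581,  0.19702704]), 'torque': array([0.03156706, 0.03052918, 0.04104713]), 'grip_force': 0.0, 'opening': 0.09161591753219399}
```

View pics/scene0.png

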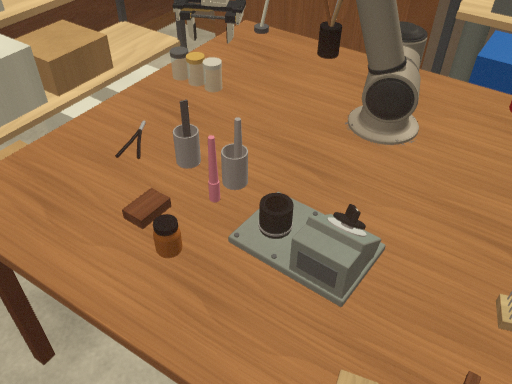

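View pics/top0.png

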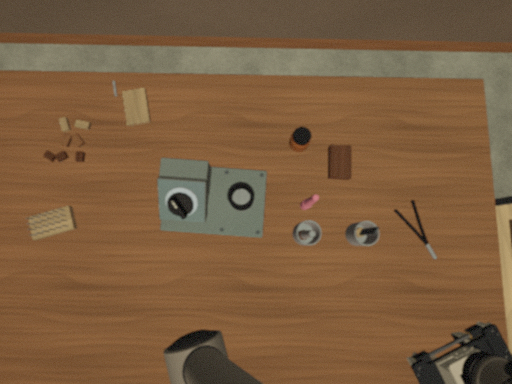

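The scene view shows three upright candidates: the grey steel taper in a tin (tip 238,120; tin 235,165), the pink look-alike (213,140–200), and the dark flat blade in the other tin (185,105–145). The grey one fits as the mandrel because it is round, plain steel and in a tin. In the top view the tins are at (307,233) and (363,233), and the machine spans (158–267, 158–237) with its well at (241,196) and knob at (181,205). Next I'll measure and enlarge.

```bash
cat > h.py <<'E'
from cell import robot, eyes
import cv2,numpy as np
def cloud(n,pd=None):
    p,d=pd if pd is not None else eyes.read_camera(n)
    c=eyes.calibration(n); v,u=np.mgrid[:384,:512]
    P=np.stack([(u-c["cx"])/c["fx"]*d,(v-c["cy"])/c["fy"]*d,d,np.ones_like(d)],-1)
    W=(P@np.linalg.inv(c["world_to_cam"]).T)[...,:3]; W[d==0]=np.nan
    return p,W
def load(n,k):
    z=np.load(f"{n}{k}.npz"); return cloud(n,(z["p"],z["d"]))
def box(W,u0,u1,v0,v1): return W[v0:v1,u0:u1].reshape(-1,3)
E
python3 - <<'E'
from h import *
p,W=load("scene",0); q,T=load("top",0)
a=cv2.resize(p[95:215,155:300],None,fx=4,fy=4,interpolation=cv2.INTER_CUBIC)
b=cv2.resize(q[140:250,150:395],(580,260),interpolation=cv2.INTER_CUBIC)
cv2.imwrite("pics/c1.png",np.vstack([a[:, :580],b])[:600] if a.shape[1]>=580 else a)
np.set_printoptions(precision=4,suppress=True)
def slices(nm,P,zs):
    for lo,hi in zs:
        S=P[(P[:,2]>lo)&(P[:,2]<hi)]
        if len(S)>2: print(nm,lo,hi,len(S),"mean",S.mean(0),"min",S.min(0),"max",S.max(0))
zs=[(.01,.05),(.05,.09),(.09,.104),(.11,.13),(.13,.15),(.15,.17),(.17,.19),(.19,.21)]
print("bench z",np.nanmedian(box(W,100,130,250,300)[:,2]),np.nanmedian(box(T,400,440,100,150)[:,2]))
slices("man S",box(W,220,252,112,195),zs); slices("man T",box(T,290,325,215,250),zs)
slices("file S",box(W,170,203,95,172),zs[2:]); slices("file T",box(T,344,385,215,250),zs[2:])
slices("pink S",box(W,205,221,130,205),zs); 
slices("jar T",box(T,285,315,122,155),[(.02,.1)]);slices("off T",box(T,322,356,140,184),[(.02,.1)])
slices("mach T",box(T,145,280,150,245),[(.012,.028),(.085,.1),(.1,.13),(.125,.14),(.13,.2)])
E
```

```text
bench z 0.0010190006121291173 0.0012063224957965524
man S 0.01 0.05 305 mean [ 0.5008 -0.2003  0.0305] min [ 0.4675 -0.2386  0.0101] max [ 0.5171 -0.1803  0.0498]
man S 0.05 0.09 438 mean [ 0.4918 -0.2099  0.0717] min [ 0.4474 -0.2483  0.05  ] max [ 0.5154 -0.1806  0.0899]
man S 0.09 0.104 252 mean [ 0.4855 -0.2107  0.0968] min [ 0.447  -0.2497  0.0901] max [ 0.5147 -0.1816  0.104 ]
man S 0.11 0.13 56 mean [ 0.4811 -0.2041  0.12  ] min [ 0.4712 -0.2152  0.11  ] max [ 0.4877 -0.1961  0.1297]
man S 0.13 0.15 54 mean [ 0.48   -0.2039  0.14  ] min [ 0.4717 -0.2148  0.1307] max [ 0.4863 -0.1977  0.15  ]
man S 0.15 0.17 58 mean [ 0.4797 -0.2042  0.1602] min [ 0.4686 -0.2139  0.1502] max [ 0.4866 -0.1983  0.1695]
man S 0.17 0.19 50 mean [ 0.4797 -0.2054  0.1798] min [ 0.4728 -0.2146  0.1709] max [ 0.484  -0.1982  0.1899]
man S 0.19 0.21 34 mean [ 0.477  -0.2064  0.1945] min [ 0.4673 -0.2161  0.19  ] max [ 0.4862 -0.2001  0.1986]
man T 0.01 0.05 95 mean [ 0.4796 -0.216   0.0302] min [ 0.4482 -0.2459  0.0102] max [ 0.5095 -0.1815  0.0498]
man T 0.05 0.09 146 mean [ 0.479  -0.2143  0.0704] min
[... 2992 characters left out ...]
41] min [ 0.726  -0.2293  0.0204] max [ 0.7808 -0.1724  0.0909]
off T 0.02 0.1 746 mean [ 0.6934 -0.3231  0.0309] min [ 0.6437 -0.3574  0.0201] max [ 0.7452 -0.29    0.0371]
mach T 0.012 0.028 3615 mean [0.5556 0.0069 0.0211] min [ 0.4667 -0.1029  0.0125] max [0.6733 0.2054 0.0279]
mach T 0.085 0.1 536 mean [0.5711 0.0296 0.0945] min [ 0.5216 -0.0665  0.0851] max [0.6679 0.195  0.1   ]
mach T 0.1 0.13 2090 mean [0.608  0.1254 0.118 ] min [ 0.5094 -0.0607  0.1   ] max [0.6785 0.1951 0.13  ]
mach T 0.125 0.14 496 mean [0.5894 0.1285 0.1296] min [0.5192 0.063  0.125 ] max [0.6208 0.1918 0.1398]
mach T 0.13 0.2 264 mean [0.5803 0.1327 0.1349] min [0.5242 0.065  0.1301] max [0.6171 0.1902 0.1506]
```

View pics/c1.png

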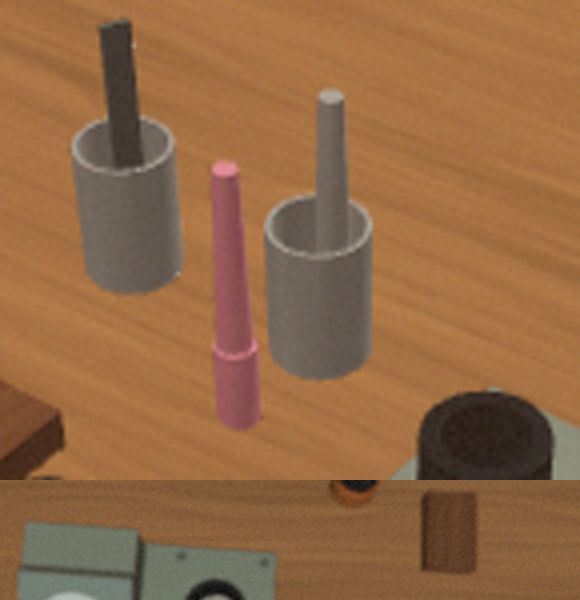

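The crop confirms it: the right-hand tin (world ≈0.48, -0.215) holds a plain round grey steel taper, which is the mandrel. The left-hand tin holds the flat dark file, and the pink taper stands free. Mandrel top is ≈ (0.476, -0.207, 0.196) in both views. Next, the machine and knob.

Run:
```python
from h import *
np.set_printoptions(precision=4,suppress=True)
p,W=load("scene",0); q,T=load("top",0)
from scipy.optimize import least_squares
def circ(S): 
    A=np.c_[2*S[:,:2],np.ones(len(S))]; x=np.linalg.lstsq(A,(S[:,:2]**2).sum(1),rcond=None)[0]
    return x[:2],np.sqrt(x[2]+x[:2]@x[:2])
B=box(T,140,285,145,250); B=B[(B[:,2]>.012)&(B[:,2]<.03)]
r=cv2.minAreaRect((B[:,:2]*1000).astype(np.float32)); print("plate",r)
for nm,P in(("T",box(T,222,262,178,215)),("S",box(W,255,297,190,232))):
    S=P[(P[:,2]>.09)&(P[:,2]<.1)]; print("rim",nm,len(S),S.mean(0),(S.max(0)+S.min(0))/2,S.max(0)-S.min(0),circ(S))
# skirt is white, bar is black
for nm,im,V,b in(("T",q,T,(158,210,180,230)),("S",p,W,(322,372,200,240))):
    u0,u1,v0,v1=b; I=im[v0:v1,u0:u1].reshape(-1,3).astype(int); P=box(V,*b)
    w=(I.min(1)>165); S=P[w]; k=(I.max(1)<60); K=P[k]
    m=np.median(S,0); u,s,vt=np.linalg.svd(S-S.mean(0),full_matrices=False)
    print(nm,"white",w.sum(),S.mean(0),"normal",vt[2]*np.sign(vt[2,2]),"sv",s); print("dark",k.sum(),K.mean(0),K.min(0),K.max(0))
a=cv2.resize(q[175:235,150:275],(750,360),interpolation=cv2.INTER_CUBIC); b=cv2.resize(p[190:240,285:410],(600,240),interpolation=cv2.INTER_CUBIC)
cv2.imwrite("pics/knob.png",np.vstack([a,np.pad(b,((0,0),(0,150),(0,0)))]))
```

```text
plate ((574.6527709960938, 50.297386169433594), (299.7669372558594, 200.24331665039062), 86.61930084228516)
rim T 306 [ 0.5797 -0.03    0.096 ] [ 0.5794 -0.0294  0.0951] [0.0725 0.0743 0.0093] (array([ 0.5793, -0.0301]), np.float64(0.032338255813972254))
rim S 408 [ 0.5819 -0.0283  0.0952] [ 0.5805 -0.0292  0.0948] [0.0772 0.0752 0.0094] (array([ 0.5811, -0.0288]), np.float64(0.03236656088993598))
T white 125 [0.5759 0.1227 0.1117] normal [-0.5903  0.0458  0.8059] sv [0.2951 0.1368 0.0155]
dark 399 [0.5506 0.1256 0.1197] [0.5144 0.0623 0.0662] [0.6208 0.1643 0.1498]
S white 161 [0.566  0.1338 0.1049] normal [-0.5741  0.0335  0.8181] sv [0.3117 0.2156 0.0044]
dark 336 [nan nan nan] [nan nan nan] [nan nan nan]
```

View pics/knob.png

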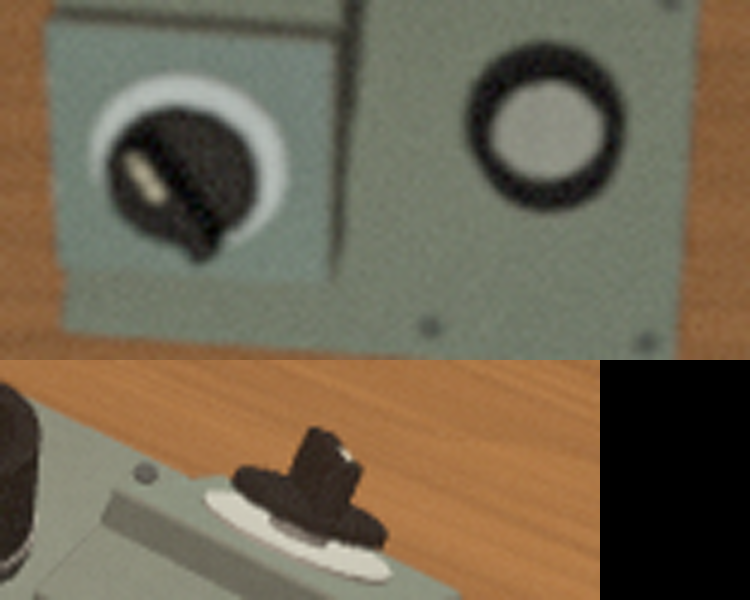

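The top view shows the knob bar running from upper-left (white line) to lower-right in the crop, i.e. from up-slope/+y to down-slope/-y. The well is at (545,125) in the crop. Plate fit gives centre (574.7, 50.3) mm and yaw -0.059, which puts the well at (0.580, -0.030), matching the rim circles from both views. Next I'll fit the knob and pick the mandrel.

```bash
cat > knob.py <<'E'
from h import *
np.set_printoptions(precision=1,suppress=True)
yaw=-.059; c,s=np.cos(yaw),np.sin(yaw)
M=np.array([[c,-s,0],[s,c,0],[0,0,1]]); C=np.array([.5747,.0503,0])
t=np.radians(35); F=M@np.array([[np.cos(t),0,-np.sin(t)],[0,1,0],[np.sin(t),0,np.cos(t)]]) # cols: upslope, y, normal
def fit(q,T,p,W):
  for nm,im,V,b in(("T",q,T,(160,208,180,228)),("S",p,W,(322,372,200,240))):
    u0,u1,v0,v1=b; I=im[v0:v1,u0:u1].reshape(-1,3).astype(int); P=box(V,*b)
    L=(P-C)@F*1000; ok=~np.isnan(L[:,0]); L=L[ok];I=I[ok]
    f=np.median(L[(I.min(1)>150),2]); 
    h=L[:,2]-f; sel=(h>13)&(np.abs(L[:,1]-80)<60); 
    S=L[sel]; hh=h[sel]
    sk=S[(hh>14)&(hh<24)]; ba=S[hh>30]
    rr=cv2.minEnclosingCircle(sk[:,:2].astype(np.float32)); br=cv2.minAreaRect(ba[:,:2].astype(np.float32))
    x=ba[:,:2]-ba[:,:2].mean(0); e=np.linalg.svd(x,full_matrices=False)[2][0]
    print(nm,"face h",f,"skirt",len(sk),rr,"sk h",np.median(sk[:,2]),"bar",len(ba),ba.mean(0),br,"dir deg",np.degrees(np.arctan2(e[1],e[0])),"top h",np.percentile(ba[:,2],[50,95]))
if __name__=="__main__":
    q,T=load("top",0); p,W=load("scene",0); fit(q,T,p,W)
E
python3 knob.py
python3 -m handwheel '[0,0,30,0,0.55, 35,38,0,0,0.55, 35,38,0,0,0.55, 35,38,0,0,0.55, 35,38,0,0,0.55, 35,38,0,0,0.55, 35,38,0,0,0.55, 35,38,0,0,0.55]' 40
```

```text
T face h 93.27063188109669 skirt 322 ((39.917137145996094, 80.32279968261719), 36.843223571777344) sk h 110.31163277315872 bar 156 [ 42.   79.2 134. ] ((39.59857177734375, 80.2236328125), (62.91090774536133, 15.83683967590332), 30.710060119628906) dir deg -148.38254333637087 top h [135.1 138.7]
S face h 93.67142838038498 skirt 280 ((-48.248565673828125, 55.47152328491211), 126.8185806274414) sk h 110.77807407035912 bar 163 [-22.4  70.2 130.4] ((-59.711944580078125, 62.230079650878906), (268.9095153808594, 35.96090316772461), 11.254069328308105) dir deg 10.894095677898406 top h [130.1 136.7]
time: 0.9
tool_pos: [0.4611, -0.216, 0.2478]
tool_rot: [-3.141, 0.0, 0.439]
contact_force: [0.0, 0.2, 0.2]
opening: 0.0505
grip_force: 0.0
```

```bash
python3 -m handwheel '[0,0,0,0,0.55, 0,0,0,0,0.55, 8,2,0,0,0.55, 0,0,0,0,0.55, 0,0,0,0,0.55]'
```

```text
time: 1.4
tool_pos: [0.4677, -0.2169, 0.2478]
tool_rot: [-3.142, 0.0, 0.437]
contact_force: [-0.3, -0.3, -0.4]
opening: 0.0502
grip_force: 0.0
```

```bash
python3 -m handwheel '[8,10,0,0,0.55, 0,0,-30,0,0.55, 0,0,-30,0,0.55, 0,0,-30,0,0.55, 0,0,-3,0,0.55, 0,0,0,0,0.55]'
```

```text
time: 2.0
tool_pos: [0.4763, -0.2056, 0.155]
tool_rot: [-3.141, 0.0, 0.439]
contact_force: [0.6, -0.4, 0.5]
opening: 0.0506
grip_force: 0.0
```

```bash
python3 -m handwheel '[0,0,0,0,0, 0,0,0,0,0, 0,0,0,0,0, 0,0,0,0,0]' 40
```

```text
time: 2.4
tool_pos: [0.4765, -0.206, 0.1557]
tool_rot: [3.14, -0.001, 0.439]
contact_force: [0.6, 0.3, 0.5]
opening: 0.0232
grip_force: 0.0
```

```bash
python3 -m handwheel '[0,0,0,0,0, 0,0,0,0,0, 0,0,0,0,0, 0,0,2,0,0]' 40;  python3 -m handwheel '[0,0,20,0,0, 0,0,25,0,0, 0,0,30,0,0, 0,0,30,0,0, 0,0,30,0,0, 0,0,0,0,0, 0,0,0,0,0]'
```

```text
time: 2.8
tool_pos: [0.4758, -0.2056, 0.1565]
tool_rot: [-3.141, 0.001, 0.439]
contact_force: [0.5, 0.2, -3.0]
opening: 0.0162
grip_force: 39.9
time: 3.5
tool_pos: [0.4758, -0.2057, 0.291]
tool_rot: [-3.141, 0.001, 0.439]
contact_force: [-0.3, 0.4, -4.1]
opening: 0.0161
grip_force: 39.9
```

```bash
python3 -m handwheel '[12,20,0,0,0, 18,31,0,0,0, 18,31,0,0,0, 18,31,0,0,0, 18,31,0,0,0, 15,24,0,0,0, 5,8,0,0,0, 0,0,0,0,0]'; python3 -m handwheel '[0,0,0,0,0, 0,0,0,0,0]'
python3 - <<'E'
from h import *
p,W=cloud("scene"); cv2.imwrite("pics/hold.png",cv2.resize(p[60:260,190:400],(630,600),interpolation=cv2.INTER_CUBIC)); np.savez("hold.npz",p=p,W=W)
np.set_printoptions(precision=4,suppress=True); t=robot.observe()["tool_pos"]; print(t)
P=W.reshape(-1,3); P=P[np.hypot(P[:,0]-t[0],P[:,1]-t[1])<.03]
for lo in np.arange(.12,.30,.015):
    S=P[(P[:,2]>lo)&(P[:,2]<lo+.015)]
    if len(S)>3: print(round(lo,3),len(S),S.mean(0),S.min(0),S.max(0))
E
```

```text
time: 4.3
tool_pos: [0.5798, -0.0287, 0.2895]
tool_rot: [-3.139, 0.004, 0.441]
contact_force: [-0.0, -0.3, -3.7]
opening: 0.0159
grip_force: 39.9
time: 4.5
tool_pos: [0.5796, -0.031, 0.2914]
tool_rot: [-3.141, 0.001, 0.437]
contact_force: [0.2, 0.6, -2.7]
opening: 0.0162
grip_force: 39.9
[ 0.5797 -0.031   0.2917]
0.135 33 [ 0.5857 -0.0276  0.1462] [ 0.576  -0.0444  0.142 ] [ 0.5932 -0.0181  0.1498]
0.15 62 [ 0.5861 -0.0273  0.1573] [ 0.5699 -0.0423  0.1503] [ 0.593  -0.0186  0.1639]
0.165 76 [ 0.586  -0.0272  0.1721] [ 0.5723 -0.042   0.165 ] [ 0.5931 -0.0184  0.1797]
0.18 74 [ 0.5865 -0.0284  0.1877] [ 0.5725 -0.0434  0.1802] [ 0.5928 -0.0181  0.195 ]
0.195 85 [ 0.5846 -0.0286  0.2024] [ 0.5704 -0.0453  0.1954] [ 0.5913 -0.0193  0.2098]
0.21 64 [ 0.584  -0.0286  0.2175] [ 0.5721 -0.0434  0.2104] [ 0.5897 -0.0205  0.2249]
0.225 68 [ 0.5844 -0.029   0.2325] [ 0.574  -0.0418  0.2251] [ 0.5898 -0.0213  0.2399]
0.24 64 [ 0.584  -0.0292  0.2473] [ 0.5754 -0.0431  0.2401] [ 0.5901 -0.0216  0.2547]
0.255 63 [ 0.5839 -0.0293  0.2621] [ 0.575  -0.0402  0.2551] [ 0.5898 -0.0224  0.2696]
0.27 62 [ 0.5836 -0.0294  0.2771] [ 0.5746 -0.0411  0.27  ] [ 0.5888 -0.0229  0.2849]
0.285 59 [ 0.584  -0.0299  0.2926] [ 0.5715 -0.0392  0.2857] [ 0.5906 -0.0233  0.2999]
```

View pics/hold.png

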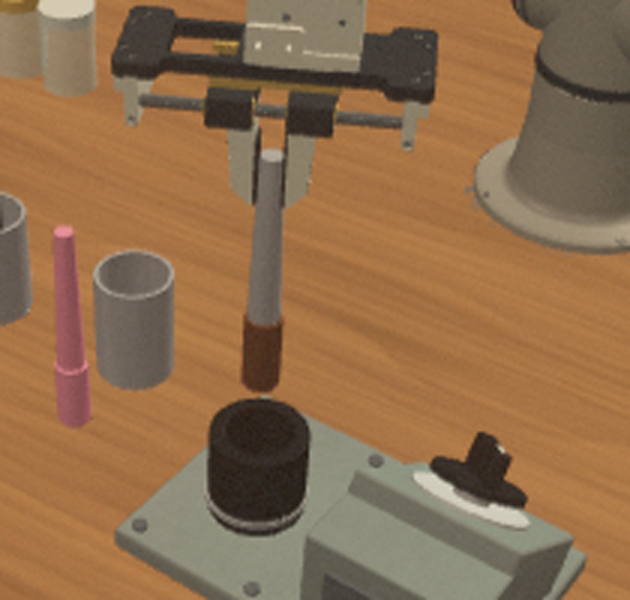

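The mandrel hangs plumb above the well. In the crop the handle end is at (260,388) and the well opening at (258,430).

```bash
python3 -m handwheel '[0,1,-15,0,0, 0,0,-25,0,0, 0,0,-25,0,0, 0,0,-25,0,0, 0,0,-15,0,0, 0,0,-5,0,0, 0,0,0,0,0]'; python3 -m handwheel '[0,0,-3,0,0, 0,0,-2,0,0,0,0,0,0,0]'
```

```text
time: 5.25
tool_pos: [0.5799, -0.0295, 0.1817]
tool_rot: [-3.141, 0.001, 0.438]
contact_force: [0.6, 0.4, -2.7]
opening: 0.0165
grip_force: 39.9
time: 5.55
tool_pos: [0.5803, -0.0289, 0.1773]
tool_rot: [3.141, -0.001, 0.439]
contact_force: [-0.3, -0.2, -2.7]
opening: 0.0162
grip_force: 39.9
```

```bash
python3 -m handwheel '[0,0,-1,0,0, 0,0,0,0,0]';python3 -m handwheel '[0,0,-1,0,0, 0,0,0,0,0]';python3 -m handwheel '[0,0,-1,0,0, 0,0,0,0,0]'
```

```text
time: 5.75
tool_pos: [0.5802, -0.0288, 0.1761]
tool_rot: [3.141, -0.0, 0.439]
contact_force: [0.5, 0.3, -3.1]
opening: 0.0164
grip_force: 39.9
time: 5.95
tool_pos: [0.5805, -0.0288, 0.1754]
tool_rot: [3.141, -0.001, 0.439]
contact_force: [-1.2, -0.0, 0.4]
opening: 0.0164
grip_force: 40.0
time: 6.15
tool_pos: [0.5809, -0.0289, 0.1754]
tool_rot: [3.14, -0.002, 0.439]
contact_force: [-0.8, -0.3, 5.6]
opening: 0.0161
grip_force: 40.1
```

Contact with the floor (+5.6 N). Releasing.

```bash
python3 -m handwheel '[0,0,1,0,0.3, 0,0,0,0,0.55, 0,0,0,0,0.55, 0,0,0,0,0.55, 0,0,0,0,0.55, 0,0,0,0,0.55, 0,0,0,0,0.55]'; python3 -m handwheel '[0,0,15,0,0.55, 0,0,30,0,0.55, 0,0,30,0,0.55, 0,0,30,0,0.55, 0,0,20,0,0.55,0,0,0,0,0.3]';  python3 - <<'E'
from h import *
np.set_printoptions(precision=4,suppress=True)
for n in("top","scene"):
    p,W=cloud(n); P=W.reshape(-1,3); P=P[np.hypot(P[:,0]-.58,P[:,1]+.03)<.03]
    for lo,hi in((.11,.14),(.14,.17),(.17,.208),(.208,.225)):
        S=P[(P[:,2]>lo)&(P[:,2]<hi)]; print(n,lo,len(S),S.mean(0) if len(S) else "", S.max(0) if len(S) else "")
E
```

```text
time: 6.85
tool_pos: [0.5802, -0.0288, 0.1749]
tool_rot: [3.142, 0.0, 0.439]
contact_force: [0.1, 0.1, 0.4]
opening: 0.0506
grip_force: 0.0
time: 7.45
tool_pos: [0.5814, -0.029, 0.3032]
tool_rot: [3.138, -0.005, 0.439]
contact_force: [1.0, -0.3, 0.5]
opening: 0.046
grip_force: 0.0
top 0.11 15 [ 0.5708 -0.0303  0.1256] [ 0.5756 -0.0205  0.1399]
top 0.14 16 [ 0.5718 -0.0318  0.1569] [ 0.5774 -0.0216  0.1686]
top 0.17 19 [ 0.5724 -0.0313  0.1905] [ 0.5786 -0.0223  0.208 ]
top 0.208 15 [ 0.5749 -0.0329  0.2157] [ 0.5797 -0.0259  0.2186]
scene 0.11 100 [ 0.5852 -0.027   0.1251] [ 0.5914 -0.019   0.1392]
scene 0.14 103 [ 0.5847 -0.0274  0.1551] [ 0.5901 -0.0201  0.17  ]
scene 0.17 118 [ 0.5836 -0.0276  0.1893] [ 0.5898 -0.0211  0.2078]
scene 0.208 50 [ 0.5811 -0.0287  0.2137] [ 0.5887 -0.0222  0.2176]
```

The mandrel stands upright in the well with its top at 0.217. Now I'll close the gripper, turn it square to the machine and hover beside the knob to measure the fingertips.

```bash
python3 -m handwheel '[0,20,0,-0.1,0, -4,35,0,-0.1,0, -4,35,0,-0.1,0, -5,35,0,-0.1,0, -5,35,0,-0.1,0, -4,30,0,0,0, -4,15,0,0,0, 0,0,0,0,0]'; python3 -m handwheel '[0,0,-20,0,0, 0,0,-30,0,0, 0,0,-30,0,0, 0,0,-20,0,0, 0,0,0,0,0,0,0,0,0,0]';  python3 - <<'E'
from knob import *
s=robot.observe(); t=s["tool_pos"]; print(np.round(t*1000,1),np.round(s["tool_rot"],3),s["opening"],s["qpos"].round(2))
p,W=cloud("scene"); cv2.imwrite("pics/hover.png",cv2.resize(p[130:260,290:420],(600,600),interpolation=cv2.INTER_CUBIC))
for n in("scene","top"):
    V=W if n=="scene" else cloud(n)[1]
    P=(V.reshape(-1,3)-t)@M*1000; P=P[(np.abs(P[:,:2])<40).all(1)]
    for lo in range(-17,60,6):
        S=P[(P[:,2]>lo)&(P[:,2]<lo+6)]
        if len(S)>2: print(n,lo,len(S),S.min(0),S.max(0))
E
```

```text
time: 8.35
tool_pos: [0.5533, 0.1775, 0.2986]
tool_rot: [3.141, 0.002, -0.058]
contact_force: [0.4, -0.6, -0.3]
opening: 0.0002
grip_force: 0.0
time: 8.95
tool_pos: [0.5546, 0.175, 0.2002]
tool_rot: [3.141, 0.0, -0.062]
contact_force: [0.0, 0.6, 0.4]
opening: 0.0003
grip_force: 0.0
[554.6 175.  200.2] [ 3.1  0.  -0.1] 0.00030028179387639757 [ 0.2  0.5  1.4 -0.   1.3  1.8]
scene 7 8 [  7.9 -10.1  10.2] [12.7  4.9 12.9]
scene 13 24 [ 7.  -9.6 13.1] [12.4 11.6 18.8]
scene 19 43 [ -7.6 -17.6  19.1] [13.7 15.9 24.8]
scene 25 47 [ -8.6 -17.9  25.1] [14.4 17.3 30.6]
scene 31 58 [ -9.4 -16.6  31. ] [14.7 17.3 37. ]
scene 37 47 [ -8.6 -18.2  37. ] [13.4 17.5 42.9]
scene 43 60 [-11.8 -18.6  43. ] [13.6 18.2 49. ]
scene 49 52 [  5.  -18.3  49.2] [15.1 17.9 54.8]
scene 55 36 [  8.7 -19.5  55.1] [13.7 18.  60.7]
```

View pics/hover.png

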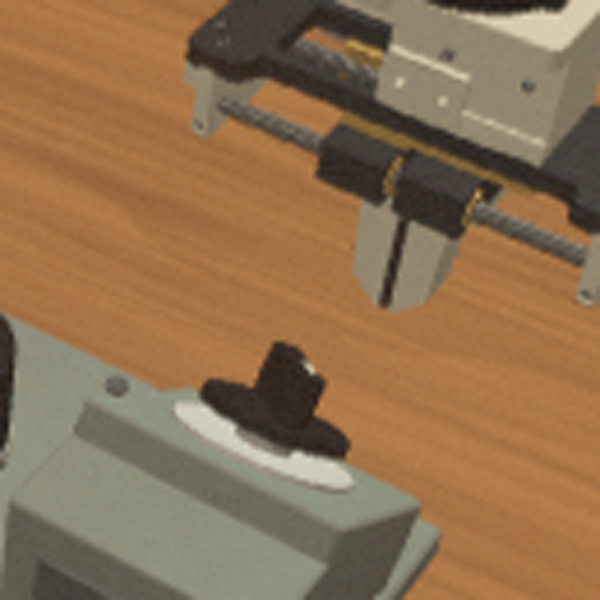

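Run:
```python
from knob import *
t=robot.observe()["tool_pos"]; p,W=cloud("scene"); c=eyes.calibration("scene")
for dz in(-.014,0,.01,.03):
    for dx in (-.0095,.0095):
        X=c["world_to_cam"][:3]@np.append(t+M@[dx,0,dz],1); print(dz,dx,(c["fx"]*X[0]/X[2]+c["cx"]).round(1),(c["fy"]*X[1]/X[2]+c["cy"]).round(1),X[2].round(3))
for v in range(178,210,3): print(v,W[v,374]*1000, p[v,374], W[v,368]*1000)
```

```text
-0.014 -0.0095 375.8 200.0 0.958
-0.014 0.0095 371.4 205.2 0.947
0 -0.0095 377.1 194.7 0.949
0 0.0095 372.6 199.9 0.938
0.01 -0.0095 378.0 190.9 0.942
0.01 0.0095 373.5 196.0 0.931
0.03 -0.0095 379.9 183.0 0.929
0.03 0.0095 375.4 188.1 0.917
178 [565.3 168.4 253.6] [112 135 146] [567.8 158.  250.4]
181 [565.6 169.8 247.1] [110 134 145] [564.9 158.4 241.2]
184 [567.1 171.4 241.6] [107 130 140] [565.1 159.7 234.6]
187 [563.2 171.6 231.6] [55 68 77] [564.4 160.7 227. ]
190 [567.3 174.  228.2] [38 47 60] [566.1 162.5 221.6]
193 [563.9 174.4 218.3] [36 45 53] [324.1  94.3   2.5]
196 [565.8 176.2 212.9] [63 78 96] [336.9  99.7   4.3]
199 [335.1 116.    1. ] [ 67 115 166] [341.3 102.6  -1.2]
202 [338.7 118.7  -5.3] [ 70 120 172] [353.5 107.8   0.4]
205 [353.9 124.5  -0.9] [ 66 115 167] [365.1 112.7   1.5]
208 [365.4 129.3   0.2] [ 67 116 170] [378.8 118.2   4.8]
```

The view shows closed fingers with chamfered tips at (388,308) in the crop, right above the knob's +y side. The seen tip is about 20 mm higher than the text implies, so I'll descend guarded and let the force decide.

```bash
python3 -m handwheel '[0,1,-20,0,0, 0,0,-20,0,0, 0,0,-10,0,0, 0,0,-5,0,0, 0,0,0,0,0]'; for i in 1; do python3 -m handwheel '[0,0,-3,0,0, 0,0,0,0,0]'; done; python3 -m handwheel '[0,0,-3,0,0, 0,0,0,0,0]'; python3 -m handwheel '[0,0,-2,0,0, 0,0,0,0,0]'
```

```text
time: 9.6
tool_pos: [0.5543, 0.1771, 0.1451]
tool_rot: [3.141, -0.0, -0.061]
contact_force: [-0.3, 0.6, -0.1]
opening: 0.0001
grip_force: 0.0
time: 9.8
tool_pos: [0.5545, 0.1772, 0.1424]
tool_rot: [-3.141, -0.001, -0.061]
contact_force: [0.1, 0.3, 0.2]
opening: 0.0003
grip_force: 0.0
time: 10.0
tool_pos: [0.5541, 0.1771, 0.1388]
tool_rot: [3.141, 0.0, -0.061]
contact_force: [-0.4, 0.2, -0.5]
opening: 0.0008
grip_force: 0.0
time: 10.2
tool_pos: [0.5541, 0.1771, 0.1367]
tool_rot: [3.141, 0.0, -0.061]
contact_force: [-0.5, -1.1, -0.4]
opening: 0.0005
grip_force: 0.0
```

Run:
```python
from knob import *
t=robot.observe()["tool_pos"]; p,W=cloud("scene"); cv2.imwrite("pics/near.png",cv2.resize(p[160:250,310:400],(600,600),interpolation=cv2.INTER_CUBIC))
L=(W-C)@F*1000-[39.8,80.3,113.4]
Q=(W.reshape(-1,3)-t)@M*1000; Ll=L.reshape(-1,3)
m=(np.abs(Q[:,0])<16)&(np.abs(Q[:,1])<22)&(Q[:,2]<70)&(Ll[:,2]>-14)
for lo in range(-20,50,5):
    k=m&(Q[:,2]>=lo)&(Q[:,2]<lo+5)
    if k.sum()>1: print(lo,k.sum(),"rel",Q[k].min(0),Q[k].max(0),"abh",Ll[k].min(0),Ll[k].max(0))
```

```text
-20 12 rel [  2.3 -21.3 -19.8] [ 15.9 -11.7 -15. ] abh [ 6.1 23.8 -8.5] [20.  33.4 -2.7]
-15 6 rel [ 10.4 -19.9 -14.9] [ 15.3 -14.2 -11.7] abh [16.1 25.3 -5.8] [21.3 31.  -2.9]
10 14 rel [ 7.2 -9.  10. ] [11.7  6.4 14.8] abh [28.8 36.2 17. ] [32.5 51.5 21.3]
15 19 rel [  8.6 -14.7  15.1] [14.2 10.9 19.4] abh [32.3 30.4 20.8] [37.2 56.  25. ]
20 35 rel [  4.7 -17.2  20.2] [13.4 16.  25. ] abh [31.7 27.9 23.9] [40.3 61.1 30.5]
25 32 rel [ -8.7 -17.6  25.1] [14.4 17.3 29.8] abh [24.7 27.5 28.4] [43.9 62.4 42.7]
30 41 rel [ -7.8 -15.3  30. ] [13.6 17.  34.8] abh [27.2 29.8 31.9] [46.7 62.1 44.9]
35 39 rel [ -6.  -17.8  35.2] [13.1 17.6 39.9] abh [33.1 27.3 36.5] [48.6 62.7 50.1]
40 32 rel [ -9.8 -18.3  40.3] [13.2 17.8 44.7] abh [31.4 26.8 41.5] [51.7 62.9 54.3]
45 43 rel [  2.6 -19.2  45.2] [14.4 17.9 50. ] abh [45.4 25.9 44.4] [55.2 63.  52.8]
```

View pics/near.png

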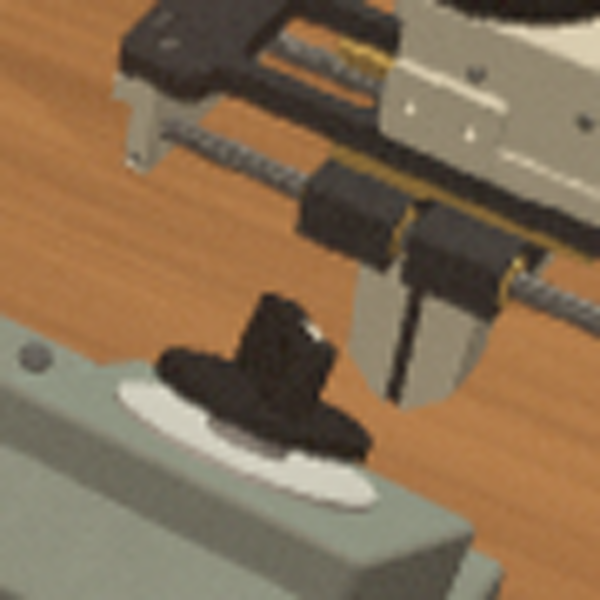

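The tip at (400,405) in the crop is chamfered on its outside and still clear of the skirt. A better tool is an open fork: the flat inner faces straddle the bar, both tips press the skirt, and then the +y finger sweeps the bar. I'll raise, open to about 40 mm and recentre.

```bash
python3 -m handwheel '[0,0,20,0,0.435, 0,0,20,0,0.435, 0,0,0,0,0.435, -1,-20,0,0,0.435, 0,-20,0,0,0.435, 0,0,0,0,0.435]'; python3 -m handwheel '[0,0,-15,0,0.435, 0,0,-15,0,0.435, 0,0,-5,0,0.435, 0,0,0,0,0.435]';  python3 -m handwheel '[0,0,-3,0,0.435, 0,0,0,0,0.435]';  python3 -m handwheel '[0,0,-3,0,0.435, 0,0,0,0,0.435]'
```

```text
time: 10.85
tool_pos: [0.5529, 0.1354, 0.1762]
tool_rot: [3.141, 0.001, -0.063]
contact_force: [-0.6, 0.2, -0.0]
opening: 0.0391
grip_force: 0.0
time: 11.25
tool_pos: [0.5526, 0.1376, 0.1409]
tool_rot: [3.141, 0.002, -0.061]
contact_force: [-0.2, 0.1, -0.1]
opening: 0.0398
grip_force: 0.0
time: 11.45
tool_pos: [0.5534, 0.1374, 0.1392]
tool_rot: [-3.142, -0.0, -0.061]
contact_force: [0.3, 0.8, -0.0]
opening: 0.0401
grip_force: 0.0
time: 11.65
tool_pos: [0.5531, 0.1372, 0.1359]
tool_rot: [3.141, 0.0, -0.061]
contact_force: [0.1, -0.4, -0.9]
opening: 0.0398
grip_force: 0.0
```

```bash
for i in a; do python3 -m handwheel '[0,0,-2,0,0.435, 0,0,0,0,0.435]'; done;  python3 -m handwheel '[0,0,-2,0,0.435, 0,0,0,0,0.435]'; python3 -m handwheel '[0,0,-2,0,0.435, 0,0,0,0,0.435]'; python3 -m handwheel '[0,0,-2,0,0.435, 0,0,0,0,0.435]'
```

```text
time: 11.85
tool_pos: [0.5531, 0.1372, 0.1338]
tool_rot: [3.141, 0.0, -0.061]
contact_force: [-0.0, 0.4, 0.1]
opening: 0.04
grip_force: 0.0
time: 12.05
tool_pos: [0.553, 0.1371, 0.1317]
tool_rot: [3.141, 0.0, -0.061]
contact_force: [0.7, -0.1, -0.4]
opening: 0.0399
grip_force: 0.0
time: 12.25
tool_pos: [0.553, 0.1371, 0.1296]
tool_rot: [3.141, 0.001, -0.061]
contact_force: [-0.4, -0.1, -0.1]
opening: 0.0404
grip_force: 0.0
time: 12.45
tool_pos: [0.553, 0.1371, 0.1277]
tool_rot: [3.141, 0.0, -0.061]
contact_force: [0.0, 0.4, 0.4]
opening: 0.0397
grip_force: 0.0
```

```bash
python3 -m handwheel '[0,0,-2,0,0.435, 0,0,0,0,0.435]';  python3 -m handwheel '[0,0,-2,0,0.435, 0,0,0,0,0.435]'; python3 -m handwheel '[0,0,-2,0,0.435, 0,0,0,0,0.435]'; python3 -m handwheel '[0,0,-2,0,0.435, 0,0,0,0,0.435]'; python3 -m handwheel '[0,0,-2,0,0.435, 0,0,0,0,0.435]'
```

```text
time: 12.65
tool_pos: [0.5531, 0.1371, 0.1257]
tool_rot: [3.141, 0.0, -0.061]
contact_force: [0.9, 0.9, -0.1]
opening: 0.0402
grip_force: 0.0
time: 12.85
tool_pos: [0.553, 0.1371, 0.1236]
tool_rot: [3.141, 0.001, -0.061]
contact_force: [0.5, -0.2, -0.6]
opening: 0.0399
grip_force: 0.0
time: 13.05
tool_pos: [0.553, 0.1371, 0.1217]
tool_rot: [3.141, 0.0, -0.061]
contact_force: [0.2, 1.1, 0.7]
opening: 0.0397
grip_force: 0.0
time: 13.25
tool_pos: [0.553, 0.1372, 0.1197]
tool_rot: [3.141, 0.0, -0.061]
contact_force: [-0.1, 0.3, -0.4]
opening: 0.0403
grip_force: 0.0
time: 13.45
tool_pos: [0.553, 0.1371, 0.1177]
tool_rot: [3.141, 0.0, -0.061]
contact_force: [0.0, -0.2, -0.2]
opening: 0.04
grip_force: 0.0
```

No contact yet. I'll look before going lower.

Run:
```python
from knob import *
p,W=cloud("scene"); q,T=cloud("top")
a=cv2.resize(p[175:245,315:385],(580,580),interpolation=cv2.INTER_CUBIC); cv2.imwrite("pics/fork.png",a)
t=robot.observe()["tool_pos"]
Q=(W.reshape(-1,3)-t)@M*1000; Ll=((W-C)@F*1000-[39.8,80.3,113.4]).reshape(-1,3)
I=p.reshape(-1,3).astype(int)
m=(np.abs(Q[:,0])<18)&(np.abs(Q[:,1])<45)&(np.abs(Q[:,1])>17)&(Q[:,2]<50)&(Ll[:,2]>3)&(I.max(1)>70)
for lo in range(-20,45,5):
  for sg in(-1,1):
    k=m&(Q[:,2]>=lo)&(Q[:,2]<lo+5)&(Q[:,1]*sg>0)
    if k.sum()>1: print(lo,k.sum(),"rel",Q[k].min(0),Q[k].max(0),"abh",Ll[k].min(0),Ll[k].max(0))
k=(I.max(1)<60)&(np.abs(Ll[:,2])<3)&(np.hypot(Ll[:,0],Ll[:,1])<45); print("skirt h",k.sum(),np.median(Ll[k],0),Ll[k].min(0),Ll[k].max(0))
```

```text
10 4 rel [ -5.6 -30.1  12.8] [ 11.6 -19.8  14.7] abh [  9.7 -25.    3.3] [ 23.9 -14.7  13.4]
15 9 rel [  9.2 -33.1  15.6] [ 12.7 -23.1  19.2] abh [ 23.1 -27.9   4.9] [ 26.9 -17.9   8.6]
15 9 rel [ 7.8 21.  15.2] [13.4 29.2 19.9] abh [21.1 26.2  4.5] [28.2 34.3  8.9]
20 10 rel [  9.1 -35.   21. ] [ 13.8 -22.8  24.9] abh [ 25.7 -29.8   9.1] [ 31.6 -17.7  13. ]
20 19 rel [-6.  19.4 20.3] [13.4 36.2 24.9] abh [15.  24.5  8.4] [31.1 41.4 21.7]
25 12 rel [ -8.5 -36.2  25.3] [ 14.7 -20.8  29.7] abh [ 14.  -31.1  11.8] [ 35.1 -15.7  26.8]
25 18 rel [-9.8 18.8 25.1] [12.8 36.3 29.9] abh [13.3 24.  12.7] [33.1 41.4 26.1]
30 15 rel [  9.4 -36.2  30. ] [ 13.6 -23.5  35. ] abh [ 31.6 -31.1  15.9] [ 36.2 -18.3  20.5]
30 19 rel [-7.7 20.  30. ] [13.7 36.7 35. ] abh [18.4 25.1 16.6] [37.3 41.8 30.7]
35 17 rel [ -9.4 -37.6  35.1] [ 12.4 -21.   40. ] abh [ 20.8 -32.5  20.2] [ 38.8 -15.9  36. ]
35 18 rel [-9.8 22.  35.4] [13.4 37.  40. ] abh [18.4 27.1 20.7] [39.7 42.2 33.3]
40 15 rel [  8.9 -39.7  40.1] [ 13.6 -22.8  44.8] abh [ 37.7 -34.6  23.5] [ 40.8 -17.6  30. ]
40 19 rel [-7.1 20.8 40.1] [13.4 37.9 44.9] abh [23.6 25.9 24.1] [41.9 43.  35.9]
skirt h 98 [17.9  3.5 -2.5] [-22.8 -30.1  -3. ] [35.  34.3  3. ]
```

View pics/fork.png

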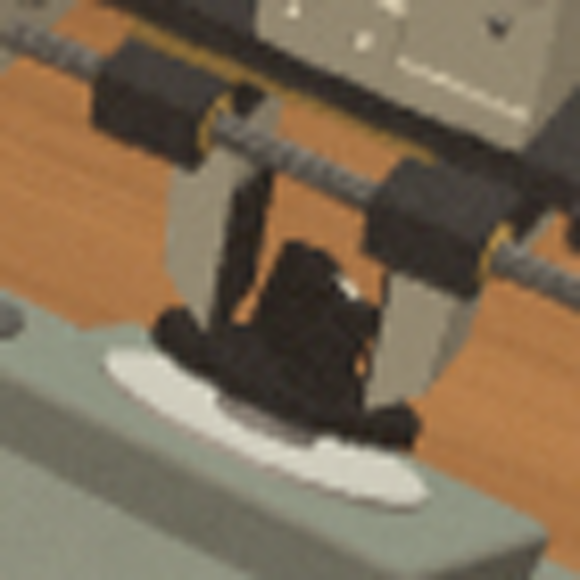

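The picture shows the fork straddling the bar, tips at about (215,330) and (395,410) in the crop, just above the skirt. I'll keep going down in small steps.

```bash
python3 -m handwheel '[0,0,-2,0,0.435, 0,0,0,0,0.435]';  python3 -m handwheel '[0,0,-2,0,0.435, 0,0,0,0,0.435]'; python3 -m handwheel '[0,0,-2,0,0.435, 0,0,0,0,0.435]'
```

```text
time: 13.75
tool_pos: [0.553, 0.1371, 0.1157]
tool_rot: [3.141, 0.0, -0.061]
contact_force: [-0.4, 0.3, -0.8]
opening: 0.0398
grip_force: 0.0
time: 13.95
tool_pos: [0.5534, 0.1372, 0.1141]
tool_rot: [-3.142, -0.001, -0.061]
contact_force: [0.3, -0.2, 2.0]
opening: 0.0399
grip_force: 1.0
time: 14.15
tool_pos: [0.5538, 0.1372, 0.1125]
tool_rot: [-3.141, -0.002, -0.061]
contact_force: [1.1, 0.6, 5.3]
opening: 0.0398
grip_force: 2.2
```

```bash
python3 -m handwheel '[1,0,-1.6,0,0.435, 0,0,0,0,0.435]';  python3 -m handwheel '[1,0,-1.6,0,0.435, 0,0,0,0,0.435]'; python3 -m handwheel '[1,0,-1.6,0,0.435, 0,0,0,0,0.435]'
```

```text
time: 14.35
tool_pos: [0.5549, 0.1372, 0.1111]
tool_rot: [-3.141, -0.002, -0.061]
contact_force: [-0.6, -0.1, 6.8]
opening: 0.04
grip_force: 2.7
time: 14.55
tool_pos: [0.5559, 0.1372, 0.1096]
tool_rot: [-3.142, -0.002, -0.061]
contact_force: [-0.9, -0.6, 7.8]
opening: 0.0397
grip_force: 3.2
time: 14.75
tool_pos: [0.5569, 0.1371, 0.1082]
tool_rot: [-3.142, -0.002, -0.061]
contact_force: [-1.7, 0.4, 8.3]
opening: 0.0397
grip_force: 3.7
```

```bash
python3 -m handwheel '[1,0,-1.6,0,0.435, 0,0,0,0,0.435]';  python3 -m handwheel '[1,0,-1.6,0,0.435, 0,0,0,0,0.435]'; python3 -m handwheel '[1,0,-1.6,0,0.435, 0,0,0,0,0.435]'
```

```text
time: 14.95
tool_pos: [0.5579, 0.1371, 0.1067]
tool_rot: [3.142, -0.002, -0.061]
contact_force: [-2.3, -0.1, 8.9]
opening: 0.0399
grip_force: 4.2
time: 15.15
tool_pos: [0.5584, 0.1371, 0.1062]
tool_rot: [3.141, -0.002, -0.061]
contact_force: [-5.8, -2.1, 16.5]
opening: 0.0396
grip_force: 8.8
time: 15.35
tool_pos: [0.5588, 0.1371, 0.1057]
tool_rot: [3.141, -0.001, -0.061]
contact_force: [-10.3, -1.4, 26.1]
opening: 0.04
grip_force: 14.1
```

Plunger is bottomed (force jumps at about 8 mm of travel). Easing slightly and sweeping clockwise (-y).

```bash
python3 -m handwheel '[-1,-2,1.6,0,0.435, 0,-2,0,0,0.435, 0,0,0,0,0.435]';  python3 -m handwheel '[0,-3,0.2,0,0.435, 0,0,0,0,0.435]'; python3 -m handwheel '[0.2,-3,0.2,0,0.435, 0,0,0,0,0.435]'; python3 -m handwheel '[0.2,-3,0.2,0,0.435, 0,0,0,0,0.435]'
```

```text
time: 15.65
tool_pos: [0.5583, 0.1356, 0.1062]
tool_rot: [-3.137, -0.002, -0.061]
contact_force: [-6.7, 8.8, 15.4]
opening: 0.0401
grip_force: 8.4
time: 15.85
tool_pos: [0.558, 0.1332, 0.1062]
tool_rot: [-3.137, -0.001, -0.061]
contact_force: [-6.4, 11.2, 15.8]
opening: 0.0402
grip_force: 9.7
time: 16.05
tool_pos: [0.5586, 0.1315, 0.1068]
tool_rot: [-3.134, -0.002, -0.062]
contact_force: [-6.7, 17.0, 15.4]
opening: 0.0402
grip_force: 12.7
time: 16.25
tool_pos: [0.5599, 0.129, 0.1077]
tool_rot: [-3.133, -0.005, -0.061]
contact_force: [-3.6, 17.7, 17.5]
opening: 0.0399
grip_force: 13.6
```

```bash
python3 -m handwheel '[0.4,-3,0.4,0,0.435, 0,0,0,0,0.435]';  python3 -m handwheel '[0.4,-3,0.6,0,0.435, 0,0,0,0,0.435]'; python3 -m handwheel '[0.4,-3,0.6,0,0.435, 0,0,0,0,0.435]'
python3 - <<'E'
from knob import *
q,T=cloud("top"); p,W=cloud("scene"); np.savez("top1.npz",p=q,d=0)
a=cv2.resize(p[175:245,315:385],(400,400),interpolation=cv2.INTER_CUBIC);b=cv2.resize(q[175:235,150:210],(400,400),interpolation=cv2.INTER_CUBIC)
cv2.imwrite("pics/tw.png",np.hstack([a,b]))
E
```

```text
time: 16.45
tool_pos: [0.5617, 0.1251, 0.1087]
tool_rot: [-3.135, -0.009, -0.061]
contact_force: [0.8, 13.3, 18.6]
opening: 0.0399
grip_force: 9.3
time: 16.65
tool_pos: [0.5627, 0.1211, 0.1094]
tool_rot: [-3.136, -0.01, -0.061]
contact_force: [0.3, 10.0, 18.8]
opening: 0.0399
grip_force: 8.7
time: 16.85
tool_pos: [0.5631, 0.1184, 0.1099]
tool_rot: [-3.135, -0.009, -0.062]
contact_force: [1.6, 11.0, 16.5]
opening: 0.0399
grip_force: 9.5
```

View pics/tw.png

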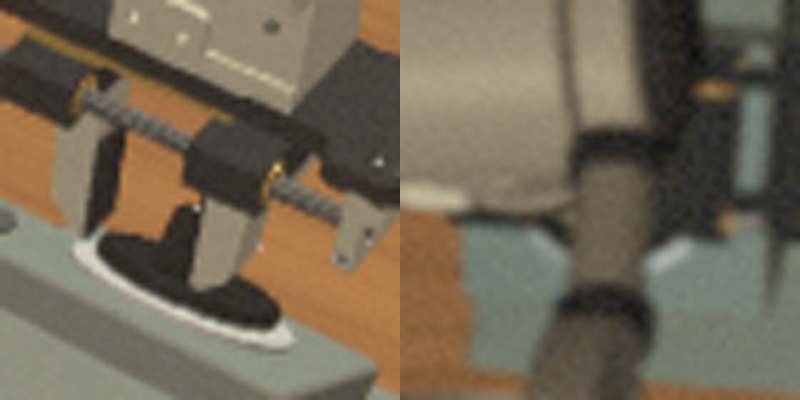

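The skirt now sits down on the dial (pressed in), and the left finger at about (215,250) pushes the bar, roughly half-way round. I'll continue the arc, spinning the fork along and climbing the slope.

```bash
python3 -m handwheel '[-0.5,-2,2,-0.1,0.435, 0,-2,1.4,-0.1,0.435, 0,0,0,0,0.435]';  python3 -m handwheel '[0,-2,1.4,-0.1,0.435, 0,-2,1.4,-0.1,0.435, 0,0,0,0,0.435]'; python3 -m handwheel '[0,-2,1,-0.1,0.435, 0,0,0,0,0.435, 0,0,0,0,0.435]'
```

```text
time: 17.25
tool_pos: [0.5597, 0.1139, 0.111]
tool_rot: [-3.137, -0.001, -0.264]
contact_force: [-0.8, 10.9, 8.1]
opening: 0.0398
grip_force: 9.3
time: 17.55
tool_pos: [0.5565, 0.1101, 0.112]
tool_rot: [-3.14, 0.007, -0.463]
contact_force: [-7.7, 12.0, 4.6]
opening: 0.0399
grip_force: 8.1
time: 17.85
tool_pos: [0.5559, 0.1085, 0.1125]
tool_rot: [-3.142, 0.009, -0.56]
contact_force: [-8.9, 12.6, 3.0]
opening: 0.0401
grip_force: 8.6
```

```bash
python3 -m handwheel '[-0.5,-2,0,0,0.435, 0,0,0,0,0.435]';  python3 -m handwheel '[-0.5,-2,0,0,0.435, 0,0,0,0,0.435]'; python3 -m handwheel '[-0.5,-2,0,0,0.435, 0,0,0,0,0.435]'
```

```text
time: 18.05
tool_pos: [0.5557, 0.1081, 0.1127]
tool_rot: [-3.139, 0.009, -0.56]
contact_force: [-8.8, 19.4, 4.1]
opening: 0.0402
grip_force: 10.8
time: 18.25
tool_pos: [0.5554, 0.1077, 0.1128]
tool_rot: [-3.136, 0.01, -0.56]
contact_force: [-6.8, 25.5, 2.2]
opening: 0.0402
grip_force: 13.1
time: 18.45
tool_pos: [0.5552, 0.1074, 0.1131]
tool_rot: [-3.133, 0.01, -0.56]
contact_force: [-5.7, 30.9, 3.7]
opening: 0.0405
grip_force: 15.4
```

Force climbs with no more motion, so the knob is at a hard stop. I'll verify with an overlay of the bar predicted at twist 1.1 (green) and 0.85 (red) while holding.

```bash
python3 -m handwheel '[0,0,0,0,0.435, 0,0,0,0,0.435, 0,0,0,0,0.435, 0,0,0,0,0.435, 0,0,0,0,0.435, 0,0,0,0,0.435, 0,0,0,0,0.435, 0,0,0,0,0.435]'
python3 - <<'E'
from knob import *
p,W=cloud("scene"); c=eyes.calibration("scene")
k=8; a=cv2.resize(p[175:245,315:385],None,fx=k,fy=k,interpolation=cv2.INTER_CUBIC); raw=a.copy()
for th,col in((1.1,(0,255,0)),(.85,(0,0,255))):
    al=np.radians(31)-th; e=np.array([np.cos(al),np.sin(al)]); n=np.array([-e[1],e[0]])
    pts=[]
    for i,j in((32,7),(32,-7),(-32,-7),(-32,7)):
        ab=i*e+j*n; X=C+F@(np.array([39.8+ab[0],80.3+ab[1],131.4])/1000); Y=c["world_to_cam"][:3]@np.append(X,1)
        pts.append([(c["fx"]*Y[0]/Y[2]+c["cx"]-315+.5)*k,(c["fy"]*Y[1]/Y[2]+c["cy"]-175+.5)*k])
    cv2.polylines(a,[np.int32(pts)],True,col,1)
cv2.imwrite("pics/stop.png",cv2.resize(np.hstack([raw,a]),(800,400)))
E
```

```text
time: 19.25
tool_pos: [0.5552, 0.1074, 0.113]
tool_rot: [-3.134, 0.01, -0.56]
contact_force: [-7.5, 32.9, 3.2]
opening: 0.0401
grip_force: 15.3
```

View pics/stop.png

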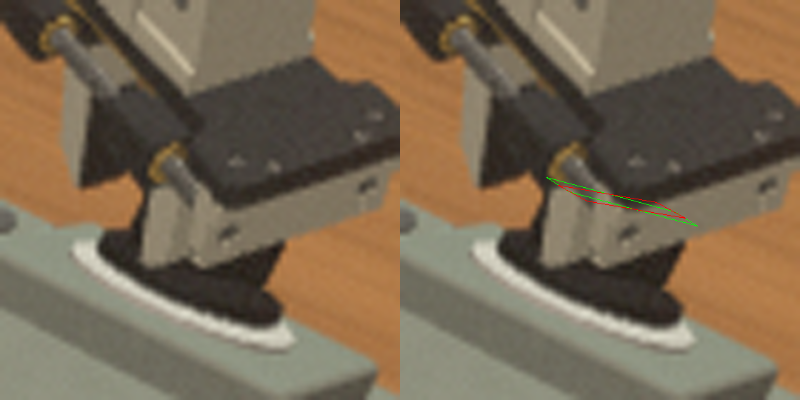

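The gripper hides the bar top, but the dark bar side right of the finger at (270,260) is now turned broadside, as expected. I'll check numerically by fitting the visible bar side plane, and keep holding.

```bash
python3 -m handwheel '[0,-1,0,0,0.435, 0,0,0,0,0.435, 0,0,0,0,0.435, 0,0,0,0,0.435, 0,0,0,0,0.435]'
python3 - <<'E'
from knob import *
p,W=cloud("scene"); I=p.reshape(-1,3).astype(int); L=((W-C)@F*1000-[39.8,80.3,105.4]).reshape(-1,3)
r=np.hypot(L[:,0],L[:,1]); k=(I.max(1)<65)&(r<38)&(L[:,2]>4)&(L[:,2]<28); S=L[k]; print(k.sum())
for al in range(-50,40,5):
    t_=np.radians(al); n=np.array([-np.sin(t_),np.cos(t_)]); e=np.array([np.cos(t_),np.sin(t_)])
    x=S[:,:2]@e; d=S[:,:2]@n; print(al,"inside bar",((np.abs(d)<8.5)&(np.abs(x)<34)).mean().round(2),"on left/right/end",(np.abs(d-7)<1.5).mean().round(2),(np.abs(d+7)<1.5).mean().round(2),(np.abs(x-32)<2).mean().round(2))
for i in S[::max(1,len(S)//25)]: print(i)
E
```

```text
time: 19.8
tool_pos: [0.5551, 0.1073, 0.113]
tool_rot: [-3.132, 0.011, -0.559]
contact_force: [-6.7, 34.1, 3.3]
opening: 0.0402
grip_force: 16.4
38
-50 inside bar 0.92 on left/right/end 0.13 0.05 0.16
-45 inside bar 1.0 on left/right/end 0.11 0.0 0.21
-40 inside bar 1.0 on left/right/end 0.05 0.0 0.24
-35 inside bar 1.0 on left/right/end 0.13 0.0 0.24
-30 inside bar 0.97 on left/right/end 0.55 0.05 0.18
-25 inside bar 0.68 on left/right/end 0.45 0.13 0.11
-20 inside bar 0.13 on left/right/end 0.03 0.11 0.08
-15 inside bar 0.03 on left/right/end 0.03 0.0 0.03
-10 inside bar 0.03 on left/right/end 0.03 0.0 0.0
-5 inside bar 0.0 on left/right/end 0.0 0.0 0.0
0 inside bar 0.0 on left/right/end 0.0 0.0 0.0
5 inside bar 0.0 on left/right/end 0.0 0.0 0.0
10 inside bar 0.0 on left/right/end 0.0 0.0 0.0
15 inside bar 0.0 on left/right/end 0.0 0.0 0.0
20 inside bar 0.0 on left/right/end 0.0 0.0 0.0
25 inside bar 0.0 on left/right/end 0.0 0.0 0.0
30 inside bar 0.0 on left/right/end 0.0 0.0 0.0
35 inside bar 0.0 on left/right/end 0.0 0.0 0.0
[ 22.9 -20.5  19.1]
[ 25.5 -18.9  17.7]
[ 24.2 -19.6  12.8]
[ 25.6 -18.3  11.1]
[ 22.5 -20.4   7.7]
[ 27.1 -17.    9.5]
[ 23.5 -19.2   6. ]
[ 25.3 -16.7   7.3]
[ 24.5 -18.1   4.3]
[ 24.9 -16.    5.3]
[-14.1  17.9  14.8]
[-18.   18.8  15.1]
[-20.5  20.1  15.6]
[-12.7  15.2  11.3]
[-15.2  16.5  11.8]
[-14.1  18.7  12.9]
[-24.5  18.   12. ]
[-23.6  20.2  13.1]
[-11.9  10.4   6.7]
[-10.2  12.8   8. ]
[-13.1  14.    8.4]
[-16.4  15.1   8.7]
[-16.8  16.9   9.6]
[-18.1  18.6  10.3]
[-20.7  19.9  10.8]
[-1.9 10.   4.7]
[-4.2 11.3  5.3]
[-6.8 12.6  5.7]
[-11.   13.4   5.9]
[-13.5  14.8   6.4]
[-17.7  15.6   6.6]
[-16.8  17.8   7.7]
[-22.9  18.2   7.5]
[-22.6  20.3   8.5]
[-13.1  15.7   4.5]
[-17.3  16.6   4.7]
[-19.   18.1   5.3]
[-23.   19.1   5.5]
```

The fit puts the bar at about -31°, i.e. 62° (~1.1 rad) from rest: at the stop, held about 1.5 s. Now easing off, releasing and lifting clear.

```bash
python3 -m handwheel '[0.5,5,0.5,0,0.435, 0,5,4,0,0.435, 0,4,8,0,0.435, 0,2,15,0,0.435, 0,0,25,0,0.435, 0,0,30,0,0.435, 0,0,30,0,0.435, 0,0,20,0,0.435]'; python3 -m handwheel '[-20,10,20,0,0.435,-30,10,10,0,0.435, -35,10,0,0,0.435, -35,10,0,0,0.435, -30,10,0,0,0.435, 0,0,0,0,0.435,0,0,0,0,0.435]'
python3 - <<'E'
from knob import *
q,T=cloud("top"); p,W=cloud("scene"); fit(q,T,p,W)
np.set_printoptions(precision=4,suppress=True)
P=W.reshape(-1,3)
S=P[(np.hypot(P[:,0]-.58,P[:,1]+.03)<.03)&(P[:,2]>.11)]
for lo,hi in((.11,.14),(.17,.208),(.208,.225)): print(lo,S[(S[:,2]>lo)&(S[:,2]<hi)].mean(0),S[:,2].max())
S=P[(np.hypot(P[:,0]-.484,P[:,1]+.365)<.03)&(P[:,2]>.13)]; print("file",len(S),S.mean(0),S[:,2].max())
E
```

```text
time: 20.65
tool_pos: [0.5591, 0.1138, 0.2486]
tool_rot: [-3.14, -0.003, -0.562]
contact_force: [0.3, 0.3, 0.7]
opening: 0.0396
grip_force: 0.0
time: 21.35
tool_pos: [0.4087, 0.164, 0.2766]
tool_rot: [-3.141, -0.002, -0.561]
contact_force: [1.6, -0.1, 0.2]
opening: 0.0398
grip_force: 0.0
T face h 93.1417206561439 skirt 323 ((39.81106948852539, 80.51614379882812), 36.55317687988281) sk h 110.3416472961435 bar 159 [ 42.2  79.1 133.9] ((39.56741714477539, 79.47269439697266), (63.96526336669922, 14.807806015014648), 32.005401611328125) dir deg -147.84374769244243 top h [135.5 138.2]
S face h 93.5884358638657 skirt 282 ((-47.10506057739258, 57.00503921508789), 125.31390380859375) sk h 110.66777843888813 bar 162 [-23.   70.  130.3] ((-61.69575500488281, 61.918235778808594), (269.20843505859375, 35.60260772705078), 11.262414932250977) dir deg 10.788868106249856 top h [130.1 136.6]
0.11 [ 0.585  -0.027   0.1248] 0.21762318162877115
0.17 [ 0.5833 -0.0276  0.1896] 0.21762318162877115
0.208 [ 0.5808 -0.029   0.2142] 0.21762318162877115
file 186 [ 0.4853 -0.3645  0.1647] 0.1981667760891025
```

The knob is back at its rest angle and height, the mandrel is upright in the well, and the file is untouched. Handing in.

```bash
python3 -c "
from cell import robot
print(robot.hand_in())"
```

```text
the job is handed in; nothing more can be done
None
```

The mandrel stands handle down in the well. The knob was pressed in, twisted to its stop, held about 1.5 s and sprang fully back. The file was left in its tin, and the job is handed in with no verdict returned.

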